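# Pack the second candlestick and close the chest

## Task

Raise the lid of the green chest and lock its folding stay straight by pushing the red knee knob past centre, then stand the loose brass candlestick upright in the empty foam recess beside its twin. Finally break the stay's knee and lower the lid gently until it is fully shut, leaving the other things where they are.

Things in the scene. Friction and masses are not known exactly. Their poses are not given: they have to be found in the camera images.
- chest: Green chest fixed on the bench, 170 (its x) x 240 (its y) x 95 mm high, walls 6 mm. Origin: centre of its underside; x points from the handle side (near the robot) to the hinge side, y to its left, where the stay is. Inside, dark foam with its top 55 mm above the bench and two 84 x 84 mm recesses, centres 110 mm apart in y, floors 20 mm above the bench.
- lid (a joint): Lid angle: 0 shut, about 1.43 rad (its most) when the stay is straight, 1.42 when locked. Stiff damped hinge: the 0.5 kg lid stays where it is left above 1.0 rad; left below 0.85 rad, with the stay not locked, it sinks shut by itself at under 0.9 rad/s. Lifting it by the handle takes 4 to 6 N.
- lid_hinge (a point): Middle of the lid's hinge line, which runs along the chest's y at its far top edge: chest x = +85 mm, y = 0, 95 mm above the bench.
- lid_handle (a point): Middle of the grip bar of the lid's brass bow handle: round, 10 mm thick, 110 mm long along the chest's y, 38 mm beyond the lid's free edge in its plane, 208 mm from the hinge line and 5 mm above it (100 mm above the bench) when shut. Shut, it points to the robot; open, it is at the top. Lid plate: 170 x 240 x 10 mm.
- stay_knee (a joint): Knee angle of the folding stay (two steel links of 77.5 mm): 0 folded (lid shut), 2.75 dead straight, 2.95 at its stop, past centre and locked. As the lid rises to its top the knee comes near straight, but unless the lid is pulled up hard it must still be pushed past centre at the knob to lock.
- knee_knob (a point): Centre of the red knee knob, a cylinder 20 mm in diameter, 30 mm long along the chest's y, at chest y = +177 mm (57 mm outside the left wall). Locked, it is 51 mm in front of the hinge line and 30 mm above it. Pushed to the chest's +x (2 to 3 N, as is breaking) it locks; pushed to -x it breaks the knee, and further to -x it folds the stay and lowers the lid.
- candlestick: The loose short brass candlestick, 68 mm high, about 0.25 kg: foot 60 mm in diameter and 7 mm thick, stem 16 mm, cup at the top 32 mm in diameter from 44 to 68 mm height. Origin: centre of its underside, z up. Stands on the bench to the robot's right.
- empty_recess (a point): Centre of the floor of the empty recess in the foam (84 x 84 mm, 35 mm deep), in the right half of the chest, at chest x = -15 mm, y = -55 mm, 20 mm above the bench.
- twin: An identical brass candlestick already standing in the left recess of the chest. Origin: centre of its underside. Bystander.
- cup: White porcelain cup without handle, 72 mm in diameter and 60 mm high, standing on the bench to the robot's right. Origin: centre of its underside. Bystander.
- vase: Blue-glazed vase, 170 mm high, 90 mm at its widest, standing to the left. Origin: centre of its underside. Bystander.
- stay_pivot (a point): Pivot of the stay's lower link on the chest's left wall, 100 mm in front of the hinge line and 30 mm below it. The knob travels on a circle of radius 77.5 mm about it: from pointing to the front (lid shut) up, over and towards the hinge (lid open).

How it is judged:
By the outcome, as a careful person would: the job done as asked, in the order asked, and still so for the second after the job is handed in, with the robot touching nothing.
It also fails if it takes over 72 s, if anything falls off the work surface, if the arm or the gripper's body presses on something with over 40 N, if the wrist force passes 120 N, or if a joint passes its speed limit or range.

## Robot

A 6-joint arm with a two-finger parallel gripper is mounted at the origin on the work surface. World frame = base frame: x ahead of the robot, y to its left, z up, the work surface at z = 0. Lengths are in m, angles in rad, forces in N, time in s.
With the tool pointing down it reaches from about 0.425 to 0.95 m from the base axis. Payload 3.5 kg.
Tool frame: the origin (TCP) lies between the finger pads; the fingertips stand 19 mm ahead of it and the grasp point (between the pads) is the TCP; z points along the fingers, y is the line along which they close (so a half turn about z gives the same grasp; the last joint's range is limited). The gripper opens to 85 mm and grips with 20 to 120 N. Pads are 22 mm wide; open, the fingers measure 114 mm over their backs; the gripper's body (76 mm by 85 mm) begins 54 mm behind the grasp point. The pads swing forward as they close: fully open they stand 13 mm farther back than shut.
Start: joints at [1.098, 0.286, 1.577, -0, 1.279, -0.15], TCP at [0.214, 0.64, 0.229] pointing down, gripper open.
Joint ranges: [-2.77, 2.77], [-0.9, 2.22], [0.21, 2.48], [-1.53, 4.67], [0.24, 2.81], [-2.84, 2.84]. Speed limits (rad/s): [2.79, 2.79, 3.14, 3.14, 3.14, 3.14].

## Interface

Orientations are given as a unit quaternion [x, y, z, w].
In Python, from plant import get_state, cams, ctrl gives the robot as it stands. The module is installed in compiled form; this text tells all that it offers.
- The arm moves only by the tool jog_arm, never from a script. Its argument "deltas" is text: rows parted by semicolons, each of 6 numbers parted by spaces: the shift along the world's x, y, z normalised to -1 to 1, where 1 is 0.02 m, then the turn, a rotation vector about the world's x, y, z normalised to -1 to 1, where 1 is 0.1 rad. In form: x y z ax ay az; .... A call has 1 to 20 rows; each row shifts and turns the commanded pose from where the row before left it; what a row does not reach is not made up. A row lasts 1/8 s, in which the tool goes at most 62.5 mm and 10.7 degrees, less where a joint would pass 70% of its speed; a pose out of reach is approached as far as the arm can. A call with a number of a shift or a turn outside -1 to 1 is refused whole. A call with a gripper value outside its range is refused whole. "gripper" is the opening, from 0 (shut) to 1 (fully open), set as the call begins (left out, the last holds). The fingers move at their own pace and stop on an object; "squeeze" is the grip in N (left out, the last holds). Time passes only in rows, so rows that do not move let the fingers close. It gives the time, the measured TCP pose, the force, the opening and the grip force at its end, in the units of the state.
- get_state(): the state, without advancing time (a new reading comes with each control period).
- cams.read_camera(name): name is "scene" or "top"; returns a dict with "color" (480x640x3 uint8, blue, green, red), "vfov" (degrees; the focal length in pixels is half the picture's height over the tangent of half this angle, whatever the lens; pixels are square), "cx", "cy" (the principal point, pixels), "rvec" (rotation vector, rad) and "tvec" (3), from world to camera coordinates, as OpenCV has them. Camera axes: x right, y down, z forward; pixel columns grow to the right and rows downward; lengths in m; the calibration is good to about 2 mm. A picture is of the moment at which its call begins. There is no depth.
- ctrl.sign_off(): hands the job in; it is judged then, once.
The state is a dict: "time": time; "qpos": joint angles; "dq": joint speeds; "joint_efforts": joint torques, N m; "eef_pos": TCP position; "tcp_rot": TCP orientation; "contact_force": force on the tool from outside, world axes, zero at the start; "wrist_torque": the same for the moment, N m; "opening": opening from 0.0 (shut) to 1.0 (fully open); "finger_force": force on a finger pad.
Only numpy, scipy, OpenCV 4.12 (cv2) and the standard library are available. Lean on these libraries where they do the work, as an engineer would, in place of code of your own. Each camera call takes 0.05 s, during which the arm holds its last target. There are 200 camera calls.

## Working session

There is one attempt and no reset: what is moved stays moved. The work goes in short steps, Python scripts to look and compute and a tool call to move; the robot and the scene stay as the last step left them, time stands still between calls to the robot, and variables do not carry over. Pictures are saved under pics/ and viewed, at most 10 in all, crops included, and the job is handed in when it is done.

Besides the shell and the picture viewer there is one more tool, called after ">>>" as name(argument=value, ...), one argument or row to a line, values as JSON. jog_arm: Moves the arm, as the interface text tells. Its arguments: {"type":"object","properties":{"deltas":{"type":"string"},"gripper":{"type":"number"},"squeeze":{"type":"number"}},"required":["deltas"]}

```bash
mkdir -p pics; cat > h.py <<'E'
import numpy as np, cv2
from plant import get_state, cams, ctrl
def cam(n):
    c=cams.read_camera(n); f=240/np.tan(np.radians(c['vfov'])/2)
    K=np.array([[f,0,c['cx']],[0,f,c['cy']],[0,0,1]]); R=cv2.Rodrigues(np.array(c['rvec'],float))[0]; t=np.array(c['tvec'],float).ravel()
    return c['color'],K,R,t
def ray(C,uv):
    _,K,R,t=C; o=-R.T@t; d=R.T@np.linalg.inv(K)@np.array([uv[0],uv[1],1.]); return o,d/np.linalg.norm(d)
def onz(C,uv,z):
    o,d=ray(C,uv); return o+d*(z-o[2])/d[2]
def tri(C1,a,C2,b):
    o1,d1=ray(C1,a);o2,d2=ray(C2,b)
    s=np.linalg.lstsq(np.c_[d1,-d2],o2-o1,rcond=None)[0]; p,q=o1+s[0]*d1,o2+s[1]*d2
    return (p+q)/2,np.linalg.norm(p-q)
def proj(C,p):
    _,K,R,t=C; q=K@(R@np.array(p)+t); return q[:2]/q[2]
E
python3 - <<'E'
from h import *
for n in("scene","top"):
    C=cam(n); cv2.imwrite(f"pics/{n}0.png",C[0]); print(n,-C[2].T@C[3],C[2][2])
print(get_state())
E
```

```text
scene [1.11421214 0.66442298 0.72094052] [-0.53359698 -0.6006235  -0.59542058]
top [0.47006222 0.06270823 1.17793019] [ 0.07213279 -0.0223521  -0.99714455]
{'time': 0.1, 'qpos': array([ 1.09801153e+00,  2.87108114e-01,  1.57806844e+00,  1.46669000e-05,
        1.27864553e+00, -1.49990022e-01]), 'dq': array([-6.98079471e-05,  4.46605058e-04, -4.24928159e-03,  4.61290899e-04,
       -6.64157471e-04,  5.77833342e-04]), 'joint_efforts': array([ 1.29260529e-04, -4.07297194e+01, -2.93699294e+01, -1.60328332e-04,
        3.44754095e-03,  6.34180878e-06]), 'eef_pos': array([0.21379613, 0.63958694, 0.22744435]), 'tcp_rot': array([ 1.60699580e-01,  9.87002737e-01, -1.05895963e-03, -3.48209600e-04]), 'contact_force': array([ 1.13790767, -0.40122645, -0.68025427]), 'wrist_torque': array([-0.02505975,  0.00848132,  0.04173262]), 'finger_force': 0.0, 'opening': 1.0017476750607317}
```

View pics/scene0.png

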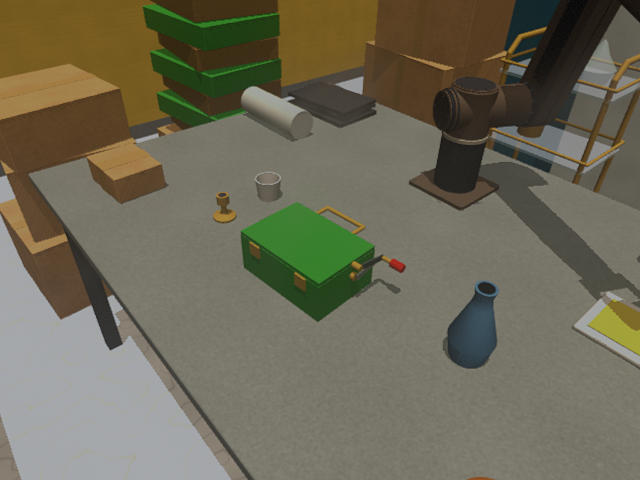

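View pics/top0.png

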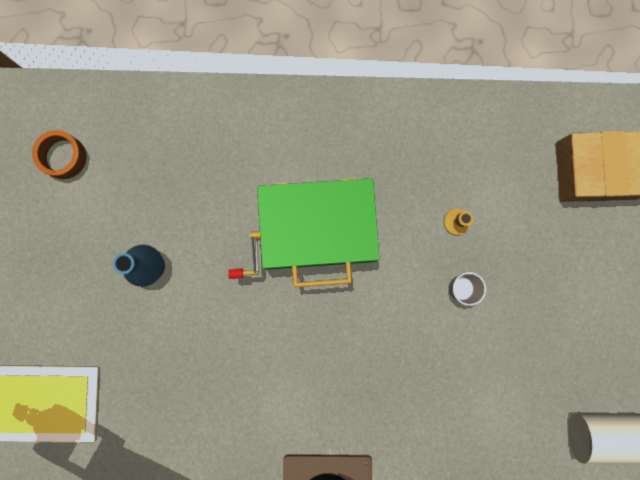

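The top view shows the chest with its lid at about (258–379, 179–268) and the handle bar at (294–352, 283). It also shows the red knob (236, 273), candlestick (459, 222), cup (468, 289) and vase (140, 265).

```bash
cat > meas.py <<'E'
from h import *
T=cam("top");S=cam("scene")
def blobs(C,lo,hi,roi):
    h=cv2.cvtColor(C[0],cv2.COLOR_BGR2HSV); m=cv2.inRange(h,lo,hi); k=np.zeros_like(m); x0,y0,x1,y1=roi;k[y0:y1,x0:x1]=m[y0:y1,x0:x1]
    cs=cv2.findContours(k,cv2.RETR_EXTERNAL,cv2.CHAIN_APPROX_NONE)[0]; return k,sorted(cs,key=cv2.contourArea)[::-1]
E
python3 - <<'E'
from meas import *
np.set_printoptions(precision=4,suppress=True)
k,c=blobs(T,(45,150,60),(75,255,255),(200,120,420,330)); 
bt=cv2.approxPolyDP(c[0],6,True)[:,0]; print(bt.tolist())
P=np.array([onz(T,b+0.0,.105) for b in bt]);print(P, [np.linalg.norm(P[i]-P[i-1]) for i in range(len(P))])
k,c=blobs(S,(45,150,120),(75,255,255),(200,180,420,330)); bs=cv2.approxPolyDP(c[0],5,True)[:,0]; print('scene lid',bs.tolist())
# knob
kt,ct=blobs(T,(0,180,80),(6,255,255),(200,240,280,300)); ks,c2=blobs(S,(0,180,80),(6,255,255),(370,240,420,290))
a=cv2.minAreaRect(ct[0]);b=cv2.minAreaRect(c2[0]);print('knob',a,b,tri(T,a[0],S,b[0]))
# brass handle & candlestick
for nm,C,r in(('candT',T,(435,200,485,245)),('candS',S,(205,185,245,228)),('hanT',T,(285,262,360,295)),('hanS',S,(312,200,370,238))):
    k,c=blobs(C,(10,120,60),(28,255,255),r); 
    if not c: print(nm,'none');continue
    print(nm,cv2.boundingRect(c[0]),cv2.minAreaRect(c[0]))
for C,n,r in((T,'t',(430,190,510,320)),(S,'s',(200,160,380,245))):
    x0,y0,x1,y1=r; cr=C[0][y0:y1,x0:x1]; f=4 if n=='s' else 5
    cv2.imwrite(f'pics/crop{n}.png',cv2.resize(cr,None,fx=f,fy=f,interpolation=cv2.INTER_CUBIC))
a=cv2.imread('pics/cropt.png');a=cv2.resize(a,None,fx=.7,fy=.7)
b=cv2.imread('pics/crops.png');b=cv2.resize(b,(500,236))
o=np.zeros((460,790,3),np.uint8);o[:a.shape[0],:a.shape[1]]=a;o[:236,285:785]=b;cv2.imwrite('pics/c1.png',o)
E
```

```text
[[351, 185], [371, 195], [361, 217], [370, 220], [363, 210], [373, 208], [371, 184]]
[[ 0.6702 -0.0341  0.105 ]
 [ 0.6503 -0.0756  0.105 ]
 [ 0.6043 -0.0554  0.105 ]
 [ 0.5985 -0.074   0.105 ]
 [ 0.6189 -0.0594  0.105 ]
 [ 0.6234 -0.08    0.105 ]
 [ 0.6732 -0.0754  0.105 ]] [np.float64(0.041378672847028716), np.float64(0.04602046848600264), np.float64(0.05019192166472562), np.float64(0.019457928934950373), np.float64(0.02506298980532381), np.float64(0.021049664888265093), np.float64(0.049970862085753)]
scene lid [[242, 230], [318, 282], [373, 245], [308, 209], [309, 215], [296, 218], [290, 206], [296, 203]]
knob ((235.5, 273.0), (8.0, 13.0), 90.0) ((396.8385009765625, 264.9076843261719), (14.7601318359375, 7.690152645111084), 29.744882583618164) (array([0.486 , 0.2003, 0.0834]), np.float64(0.001100993282149734))
candT (444, 209, 29, 26) ((458.0, 221.5), (25.0, 28.0), 90.0)
candS (213, 192, 23, 31) ((224.0, 207.0), (30.0, 22.0), 90.0)
hanT (292, 262, 60, 25) ((321.416259765625, 274.3274230957031), (21.089126586914062, 58.636322021484375), 85.91438293457031)
hanS (316, 206, 49, 28) ((340.1910705566406, 219.149658203125), (49.321773529052734, 12.210729598999023), 28.610462188720703)
```

View pics/c1.png

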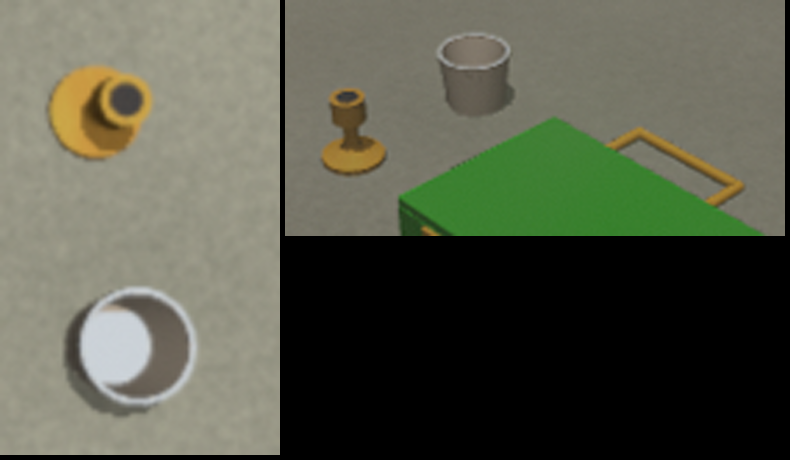

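The crop shows the loose candlestick's foot centre at about top pixel (457.3, 222) and its cup rim at (465.7, 218.3). In the scene view the rim is at (222.7, 194.9) and the foot at (224.8, 215.1).

```bash
python3 - <<'E'
from meas import *
np.set_printoptions(precision=4,suppress=True)
k,c=blobs(T,(40,80,40),(85,255,255),(200,120,420,330)); bt=cv2.boxPoints(cv2.minAreaRect(c[0])); print(bt.tolist())
P=np.array([onz(T,b,.105) for b in bt]);print(P, [np.linalg.norm(P[i]-P[i-1]) for i in range(4)])
m=P.mean(0)
L=[p for p in P]; left=sorted(L,key=lambda p:-p[1])[:2]; right=sorted(L,key=lambda p:p[1])[:2]
y=(np.mean(left,0)-np.mean(right,0));print('centre',m,'yaw',np.arctan2(-y[0],y[1]))
k,c=blobs(S,(40,80,90),(85,255,255),(200,180,420,330)); bs=cv2.approxPolyDP(cv2.convexHull(c[0]),5,True)[:,0].astype(float); print('scene lid',bs.tolist())
for p in P:
    d=[tri(T,proj(T,p),S,b) for b in bs]; i=min(d,key=lambda e:e[1]); print('corner tri',i)
yaw=np.arctan2(-y[0],y[1]); ex=np.array([np.cos(yaw),np.sin(yaw),0])
# handle bar front edge in top
kk,c=blobs(T,(10,120,60),(28,255,255),(285,262,360,295))
b=cv2.boxPoints(cv2.minAreaRect(c[0])); print('handle box',[onz(T,q,.1) for q in b])
print('cand rim',tri(T,(465.7,218.3),S,(222.7,194.9)),onz(T,(465.7,218.3),.068),'foot',tri(T,(457.3,222),S,(224.8,215.1)),onz(T,(457.3,222),.007))
print('cup',tri(T,(469.4,288.9),S,(268,178.4)))
k,c=blobs(T,(95,60,30),(125,255,255),(100,235,180,300)); print('vase',cv2.boundingRect(c[0]),onz(T,(145,266),.06),onz(T,(124,263),.17))
E
```

```text
[[256.1065673828125, 185.49240112304688], [373.22332763671875, 177.12692260742188], [379.21319580078125, 260.9847717285156], [262.096435546875, 269.3502502441406]]
[[ 0.6652  0.1608  0.105 ]
 [ 0.6876 -0.0799  0.105 ]
 [ 0.5147 -0.0936  0.105 ]
 [ 0.4937  0.1445  0.105 ]] [np.float64(0.172295308927152), np.float64(0.24167140569785064), np.float64(0.1734134657617682), np.float64(0.23897592378632795)]
centre [0.5903 0.0329 0.105 ] yaw 0.09062846530720385
scene lid [[241.0, 230.0], [297.0, 202.0], [374.0, 246.0], [318.0, 283.0]]
corner tri (array([0.6658, 0.1595, 0.1075]), np.float64(0.002959448775181625))
corner tri (array([ 0.6861, -0.0787,  0.1071]), np.float64(0.0026108115130090838))
corner tri (array([ 0.5155, -0.0946,  0.1025]), np.float64(0.0018561045587259944))
corner tri (array([0.4951, 0.143 , 0.1029]), np.float64(0.00427244660793678))
handle box [array([0.5018, 0.0853, 0.1   ]), array([ 0.5124, -0.0341,  0.1   ]), array([ 0.4695, -0.0377,  0.1   ]), array([0.4591, 0.0814, 0.1   ])]
cand rim (array([ 0.6103, -0.283 ,  0.0682]), np.float64(0.0002714859242440853)) [ 0.6105 -0.2832  0.068 ] foot (array([ 0.61  , -0.284 ,  0.0049]), np.float64(0.0007357409305763697)) [ 0.6095 -0.2832  0.007 ]
cup (array([ 0.4607, -0.2936,  0.0584]), np.float64(0.0003665367235760802))
vase (113, 245, 52, 41) [0.4975 0.3937 0.06  ] [0.4998 0.4009 0.17  ]
```

>>> jog_arm(
  deltas=".4 -.966 0 0 0 -.362;.4 -.966 0 0 0 -.362;.4 -.966 0 0 0 -.362;.4 -.966 0 0 0 -.362;.4 -.966 0 0 0 -.362;.4 -.966 0 0 0 -.362;.4 -.966 0 0 0 -.362;.4 -.966 0 0 0 -.362;.4 -.966 0 0 0 -.362;.4 -.966 0 0 0 -.362;.4 -.966 0 0 0 -.362;.4 -.966 0 0 0 -.362;.4 -.966 0 0 0 -.362;.4 -.966 0 0 0 -.362;.4 -.966 0 0 0 -.362;.4 -.966 0 0 0 -.362;.4 -.966 0 0 0 -.362;.4 -.966 0 0 0 -.362;.4 -.966 0 0 0 -.362;.4 -.966 0 0 0 -.362",
  gripper=0.4,
)

```text
time: 2.8
eef_pos: [0.3743, 0.2525, 0.2288]
tcp_rot: [0.501, 0.865, 0.0, 0.0]
contact_force: [-0.2, -0.5, -0.2]
opening: 0.402
finger_force: 0.0
```

>>> jog_arm(
  deltas=".4 -.966 0 0 0 -.362;.4 -.966 0 0 0 -.362;.4 -.966 0 0 0 -.362;.4 -.966 0 0 0 -.362;.4 -.966 0 0 0 -.362;.4 -.966 0 0 0 -.362;.4 -.966 -.4 0 0 -.362;.4 -.966 -.4 0 0 -.362;.4 -.966 -.4 0 0 -.362;.4 -.966 -.4 0 0 -.362;.4 -.966 -.4 0 0 -.362;.4 -.966 -.4 0 0 -.362;0 0 0 0 0 0",
)

```text
time: 4.42
eef_pos: [0.4697, 0.0206, 0.1801]
tcp_rot: [0.676, 0.737, -0.0, -0.001]
contact_force: [-0.2, 0.3, 0.1]
opening: 0.399
finger_force: 0.0
```

>>> jog_arm(
  deltas="-.05 0 -1 0 0 0;0 0.05 -1 0 0 0;0 0 -1 0 0 0;0 0 -1 0 0 0;0 0 0 0 0 0",
)

```text
time: 5.05
eef_pos: [0.4675, 0.0235, 0.0996]
tcp_rot: [0.675, 0.738, -0.001, -0.002]
contact_force: [-0.5, 2.0, 1.0]
opening: 0.398
finger_force: 0.0
```

>>> jog_arm(
  deltas="0 0 0 0 0 0;0 0 0 0 0 0;0 0 0 0 0 0;0 0 0 0 0 0",
  gripper=0,
  squeeze=30,
)

```text
time: 5.55
eef_pos: [0.4699, 0.0228, 0.1027]
tcp_rot: [0.675, 0.738, 0.0, 0.001]
contact_force: [-3.5, -0.6, 5.9]
opening: -0.001
finger_force: 3.1
```

```bash
python3 - <<'E'
import numpy as np
# lift rows from th=0 to 1.40, normalised, yaw .09
n=24
def f(t): return np.array([-.208*np.cos(t)+.005*np.sin(t),.208*np.sin(t)+.005*np.cos(t)])
t=np.linspace(0,1.42,n+1);d=np.diff([f(a) for a in t],axis=0)/.02
print(';'.join(f"{a*.996:.2f} {a*.09:.2f} {b:.2f} 0 0 0" for a,b in d))
E
```

```text
0.03 0.00 0.61 0 0 0;0.07 0.01 0.61 0 0 0;0.10 0.01 0.61 0 0 0;0.14 0.01 0.60 0 0 0;0.18 0.02 0.59 0 0 0;0.21 0.02 0.58 0 0 0;0.24 0.02 0.56 0 0 0;0.28 0.02 0.55 0 0 0;0.31 0.03 0.53 0 0 0;0.34 0.03 0.51 0 0 0;0.37 0.03 0.49 0 0 0;0.40 0.04 0.47 0 0 0;0.42 0.04 0.44 0 0 0;0.45 0.04 0.42 0 0 0;0.47 0.04 0.39 0 0 0;0.50 0.04 0.36 0 0 0;0.52 0.05 0.33 0 0 0;0.53 0.05 0.30 0 0 0;0.55 0.05 0.27 0 0 0;0.57 0.05 0.24 0 0 0;0.58 0.05 0.20 0 0 0;0.59 0.05 0.17 0 0 0;0.60 0.05 0.13 0 0 0;0.61 0.05 0.10 0 0 0
```

```bash
python3 - <<'E'
from h import *
a=cam("scene")[0][150:300,270:440];b=cam("top")[0][200:320,240:400]
o=np.zeros((600,800,3),np.uint8)
a=cv2.resize(a,(400,353),interpolation=cv2.INTER_CUBIC);b=cv2.resize(b,(400,300),interpolation=cv2.INTER_CUBIC)
o[:353,:400]=a;o[:300,400:]=b;cv2.imwrite('pics/g1.png',o);print(get_state())
E
```

```text
{'time': 5.65, 'qpos': array([-1.67649086e-01, -2.30800881e-02,  2.16860908e+00, -1.27647654e-04,
        9.94511488e-01, -2.57358714e-01]), 'dq': array([ 8.55890728e-04, -1.51707536e-04, -1.21868020e-03,  1.03004170e-03,
        1.05773618e-03, -3.11083407e-05]), 'joint_efforts': array([-1.60677577e-01, -2.19760591e+01, -2.41111600e+01,  5.98811195e-02,
       -7.25448299e-01, -5.44778741e-04]), 'eef_pos': array([0.46987987, 0.02278607, 0.10277499]), 'tcp_rot': array([6.74663215e-01, 7.38125289e-01, 3.75695529e-04, 6.81195302e-04]), 'contact_force': array([-2.80550763,  0.23589705,  5.67852906]), 'wrist_torque': array([0.04654587, 0.47140262, 0.02809828]), 'finger_force': 3.1073015107540414, 'opening': 0.002810590164014566}
```

View pics/g1.png

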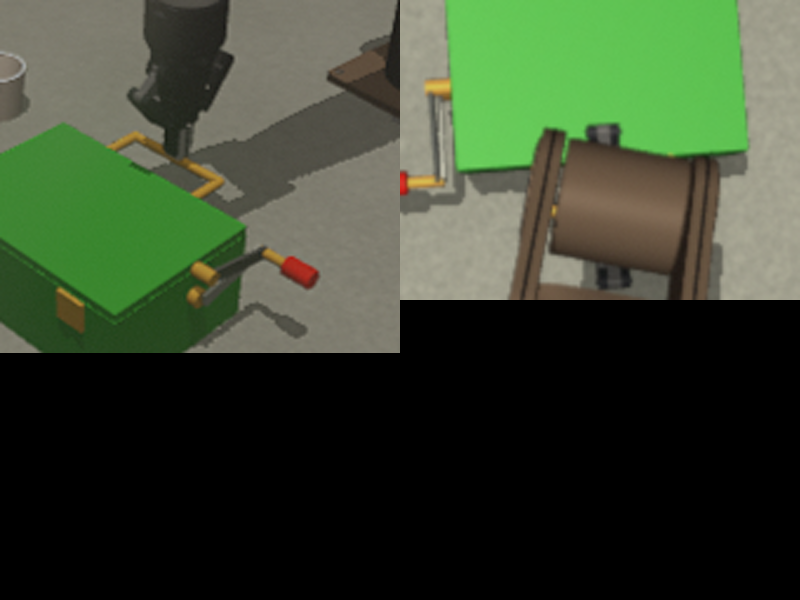

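The fingers are shut at crop (180, 155) by the bar and have not gripped it. I'll check geometrically which side of the bar they are on.

```bash
python3 - <<'E'
from h import *
C=cam("scene");T=cam("top")
p=lambda q:proj(C,q).round(1)
tc=get_state()['eef_pos']
print('tip',p(tc-[0,0,.019]),'tcp',p(tc),'bar ctr',p([.4685,.022,.1]),'bar top',p([.4685,.022,.105]),'ends',p([.4685-.09*.055,.077,.1]),p([.4685+.09*.055,-.033,.1]))
a=C[0][195:245,305:375];a=cv2.resize(a,(784,560),interpolation=cv2.INTER_NEAREST);cv2.imwrite('pics/g2.png',a)
E
```

```text
tip [344.5 223.6] tcp [344.9 216.8] bar ctr [345.  217.5] bar top [345.1 215.7] ends [363.5 227.5] [327.6 207.9]
```

View pics/g2.png

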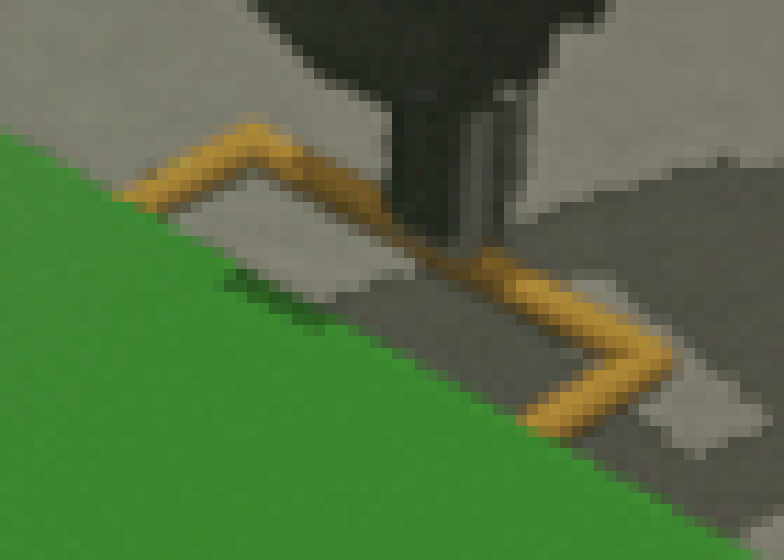

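The finger tips end at the bar, about (344, 217) in the scene picture, so they appear to sit on or behind it rather than around it. I'll raise, reopen, and regrasp deeper.

>>> jog_arm(
  deltas="0 0 1 0 0 0;0 0 1 0 0 0;0 0 0 0 0 0",
)

```text
time: 6.12
eef_pos: [0.4709, 0.0226, 0.1431]
tcp_rot: [0.675, 0.738, 0.002, 0.002]
contact_force: [0.4, 0.1, 0.4]
opening: 0.002
finger_force: 0.0
```

>>> jog_arm(
  deltas="0 0 0 0 0 0;0 0 0 0 0 0;0 0 -.9 0 0 0;0 0 -.9 0 0 0;0 0 -.9 0 0 0;0 0 0 0 0 0",
  gripper=0.4,
)

```text
time: 6.88
eef_pos: [0.4673, 0.0232, 0.0846]
tcp_rot: [0.675, 0.738, -0.001, -0.002]
contact_force: [0.2, -0.3, -0.2]
opening: 0.399
finger_force: 0.0
```

```bash
python3 - <<'E'
from h import *
C=cam("scene")
print(get_state()['eef_pos'],get_state()['contact_force'])
a=C[0][185:245,305:375];a=cv2.resize(a,(700,600),interpolation=cv2.INTER_NEAREST);cv2.imwrite('pics/g3.png',a)
E
```

```text
[0.4682443  0.02303495 0.08573483] [-0.0226968  -0.53040924  0.04713369]
```

View pics/g3.png

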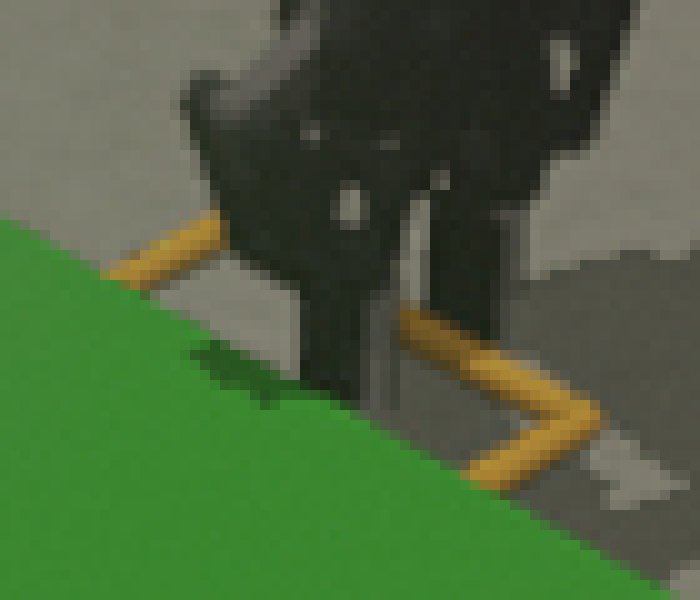

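Now the fingers straddle the bar, with the inner one in the gap by the lid edge at crop (330, 380). I'll close on it slightly higher.

>>> jog_arm(
  deltas="0 0 .35 0 0 0;0 0 0 0 0 0;0 0 0 0 0 0;0 0 0 0 0 0;0 0 0 0 0 0",
  gripper=0,
  squeeze=25,
)

```text
time: 7.55
eef_pos: [0.4687, 0.0227, 0.0955]
tcp_rot: [0.675, 0.738, -0.001, -0.0]
contact_force: [-5.2, -0.8, 4.8]
opening: 0.101
finger_force: 24.9
```

>>> jog_arm(
  deltas="0.03 0.00 0.61 0 0 0;0.07 0.01 0.61 0 0 0;0.10 0.01 0.61 0 0 0;0.14 0.01 0.60 0 0 0;0.18 0.02 0.59 0 0 0;0.21 0.02 0.58 0 0 0;0.24 0.02 0.56 0 0 0;0.28 0.02 0.55 0 0 0;0.31 0.03 0.53 0 0 0;0.34 0.03 0.51 0 0 0;0.37 0.03 0.49 0 0 0;0.40 0.04 0.47 0 0 0",
)

```text
time: 9.05
eef_pos: [0.5194, 0.0272, 0.2298]
tcp_rot: [0.674, 0.738, -0.004, -0.003]
contact_force: [-14.1, -3.5, 6.6]
opening: 0.09
finger_force: 24.6
```

>>> jog_arm(
  deltas="0.42 0.04 0.44 0 0 0;0.45 0.04 0.42 0 0 0;0.47 0.04 0.39 0 0 0;0.50 0.04 0.36 0 0 0;0.52 0.05 0.33 0 0 0;0.53 0.05 0.30 0 0 0;0.55 0.05 0.27 0 0 0;0.57 0.05 0.24 0 0 0;0.58 0.05 0.20 0 0 0;0.59 0.05 0.17 0 0 0;0.60 0.05 0.13 0 0 0;0.61 0.05 0.10 0 0 0;0 0 0 0 0 0",
)

```text
time: 10.68
eef_pos: [0.6533, 0.039, 0.3044]
tcp_rot: [0.675, 0.738, 0.004, 0.005]
contact_force: [-4.4, -1.1, 14.6]
opening: -0.001
finger_force: 7.1
```

```bash
cat > knob.py <<'E'
from meas import *
def run():
    np.set_printoptions(precision=4,suppress=True)
    r=[]
    for C,roi in((T,(180,150,300,320)),(S,(300,150,480,330))):
        k,c=blobs(C,(0,150,50),(8,255,255),roi); r.append(cv2.minAreaRect(c[0]) if c else None); print(r[-1])
    p,e=tri(T,r[0][0],S,r[1][0]); q=p-np.array([.5905,.033,0]); print('knob',p,e,'chest x,y',.996*q[0]+.09*q[1],-.09*q[0]+.996*q[1],'rel pivot',.996*q[0]+.09*q[1]+.015,p[2]-.065)
if __name__=="__main__": run()
E
python3 - <<'E'
import knob
from meas import *
knob.run()
s=get_state();print(s['eef_pos'],s['contact_force'],s['opening'])
o=np.zeros((600,800,3),np.uint8)
a=cv2.resize(S[0][110:320,230:440],(420,420));b=cv2.resize(T[0][150:300,210:400],(380,300))
o[:420,:420]=a;o[:300,420:]=b;cv2.imwrite('pics/l1.png',o)
E
```

```text
((228.44996643066406, 212.6499786376953), (9.050968170166016, 14.566400527954102), 81.8698959350586)
((361.2528076171875, 274.09552001953125), (17.277965545654297, 9.85798168182373), 32.00538635253906)
knob [0.6052 0.2113 0.1315] 0.0016115815069338703 chest x,y 0.03065498856567814 0.17625987597411097 rel pivot 0.04565498856567814 0.06653627421484282
[0.6533 0.039  0.3044] [-3.9476 -0.3443 14.0061] 0.0028386464056866676
```

View pics/l1.png

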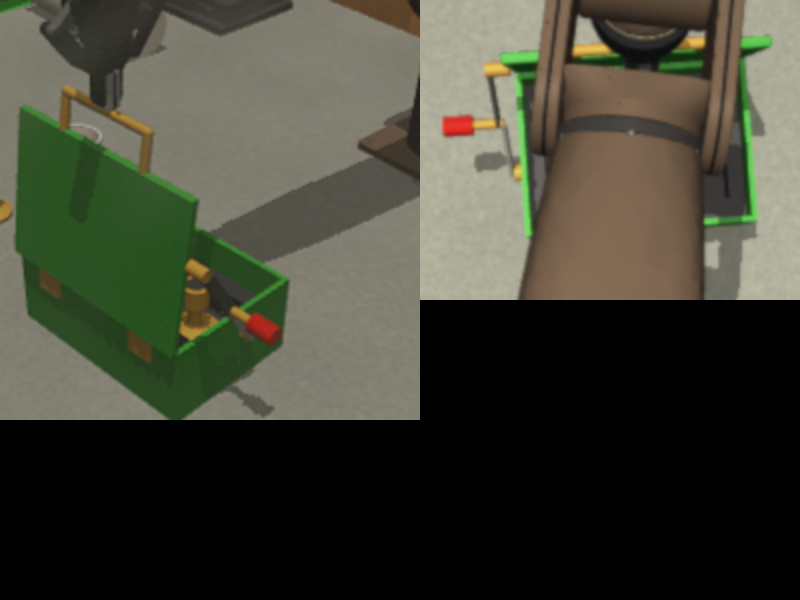

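The lid is fully up in the pictures, with the bar under the shut fingertips and the knob near straight. Next I go to the knob's front side.

>>> jog_arm(
  deltas="0 0 1 0 0 0;-.1 0 1 0 0 0;-.42 .9 0 0 0 0;-.42 .9 0 0 0 0;-.42 .9 0 0 0 0;-.42 .9 0 0 0 0;-.42 .9 0 0 0 0;-.42 .9 0 0 0 0;-.42 .9 0 0 0 0;-.42 .9 -.5 0 0 0;-.42 .9 -1 0 0 0;-.42 .9 -1 0 0 0;0 .1 -1 0 0 0;0 0 -1 0 0 0;0 0 -1 0 0 0;0 0 -1 0 0 0;0 0 0 0 0 0",
)

```text
time: 12.9
eef_pos: [0.5632, 0.2202, 0.2021]
tcp_rot: [0.675, 0.738, -0.002, -0.001]
contact_force: [-0.3, 0.8, -0.5]
opening: -0.0
finger_force: 0.0
```

>>> jog_arm(
  deltas="0 0 -1 0 0 0;0 0 -1 0 0 0;0 0 -1 0 0 0;0 0 -.6 0 0 0;.35 .03 0 0 0 0;.35 .03 0 0 0 0;.35 .03 0 0 0 0;0 0 0 0 0 0",
)

```text
time: 13.9
eef_pos: [0.5864, 0.2228, 0.1337]
tcp_rot: [0.675, 0.738, 0.001, 0.0]
contact_force: [-0.4, -0.7, -0.1]
opening: -0.003
finger_force: 0.0
```

```bash
python3 knob.py
```

```text
None
((361.2528076171875, 274.09552001953125), (17.277965545654297, 9.85798168182373), 32.00538635253906)Traceback (most recent call last):
  File "knob.py", line 8, in <module>
    if __name__=="__main__": run()
                             ~~~^^
  File "knob.py", line 7, in run
    p,e=tri(T,r[0][0],S,r[1][0]); q=p-np.array([.5905,.033,0]); print('knob',p,e,'chest x,y',.996*q[0]+.09*q[1],-.09*q[0]+.996*q[1],'rel pivot',.996*q[0]+.09*q[1]+.015,p[2]-.065)
              ~~~~^^^
TypeError: 'NoneType' object is not subscriptable
```

>>> jog_arm(
  deltas=".25 .02 0 0 0 0;.25 .02 0 0 0 0;.25 .02 0 0 0 0;0 0 0 0 0 0",
)

```text
time: 14.5
eef_pos: [0.601, 0.2239, 0.1331]
tcp_rot: [0.675, 0.738, 0.0, 0.0]
contact_force: [-0.1, -0.9, 0.4]
opening: -0.002
finger_force: 0.1
```

```bash
sed -i 's/    p,e=tri/    if None in r: return\n    p,e=tri/' knob.py; python3 knob.py
```

```text
None
((359.39703369140625, 276.8382263183594), (17.32135772705078, 9.603919982910156), 30.963754653930664)
```

```bash
python3 - <<'E'
from meas import *
for a in np.arange(46,64,2.):
    r=np.radians(a); x=-.015+.0775*np.cos(r); z=.065+.0775*np.sin(r); y=.177
    w=[.5905+.996*x-.09*y,.033+.09*x+.996*y,z]; print(a,proj(S,w).round(1))
o=S[0][230:320,310:430];cv2.imwrite('pics/k1.png',cv2.resize(o,(780,585),interpolation=cv2.INTER_NEAREST))
E
```

```text
46.0 [358.7 280.7]
48.0 [359.5 279.5]
50.0 [360.3 278.2]
52.0 [361.1 277. ]
54.0 [361.9 275.8]
56.0 [362.7 274.7]
58.0 [363.5 273.5]
60.0 [364.4 272.4]
62.0 [365.3 271.3]
```

View pics/k1.png

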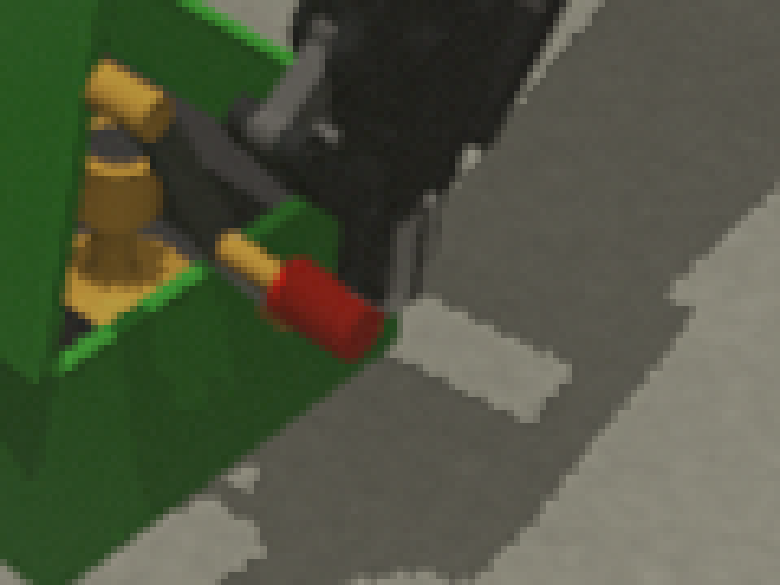

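The knob is pushed to near its locked position, with the finger behind it at crop (400, 270). I'll push a little more to feel the stop.

>>> jog_arm(
  deltas=".2 .02 0 0 0 0;.2 .02 0 0 0 0;0 0 0 0 0 0",
)

```text
time: 15.08
eef_pos: [0.609, 0.2248, 0.1331]
tcp_rot: [0.675, 0.738, 0.001, 0.0]
contact_force: [1.5, -0.4, 1.3]
opening: -0.0
finger_force: 0.5
```

```bash
python3 knob.py
```

```text
None
((358.2500305175781, 277.7500305175781), (16.970561981201172, 9.192388534545898), 45.0)
```

```bash
python3 - <<'E'
from meas import *
for z in (.07,.075,.08,.085,.09,.095): print('g3',z,proj(S,[.4855,.0235,z]).round(1))
for z in (.105,.11,.115,.12,.125,.13,.135): print('k1',z,proj(S,[.601,.224,z]).round(1),proj(S,[.601,.235,z]).round(1))
k,c=blobs(S,(0,150,50),(8,255,255),(300,150,480,330));print(cv2.boundingRect(c[0]))
E
```

```text
g3 0.07 [339.4 231. ]
g3 0.075 [339.5 229.3]
g3 0.08 [339.6 227.5]
g3 0.085 [339.7 225.8]
g3 0.09 [339.8 224. ]
g3 0.095 [339.9 222.2]
k1 0.105 [367.  287.2] [371.1 290.3]
k1 0.11 [367.2 285.3] [371.3 288.4]
k1 0.115 [367.4 283.3] [371.6 286.4]
k1 0.12 [367.6 281.3] [371.8 284.4]
k1 0.125 [367.8 279.3] [372.  282.4]
k1 0.13 [368.  277.3] [372.3 280.4]
k1 0.135 [368.2 275.3] [372.5 278.4]
(351, 270, 17, 15)
```

The fingertips reach only to about the TCP height rather than 19 mm below, so they skimmed over the knob. I'll back off, go lower and push again.

>>> jog_arm(
  deltas="0 0 1 0 0 0;-1 -.09 .2 0 0 0;-1 -.09 0 0 0 0;-.5 -.09 -.7 0 0 0;0 0 -1 0 0 0;0 0 -.7 0 0 0;0 0 0 0 0 0",
)

```text
time: 16.15
eef_pos: [0.5572, 0.2189, 0.1062]
tcp_rot: [0.675, 0.738, -0.002, -0.001]
contact_force: [-0.1, 0.2, 0.0]
opening: 0.004
finger_force: 0.0
```

```bash
python3 knob.py
```

```text
None
((359.4615478515625, 276.80767822265625), (17.19570541381836, 9.707253456115723), 33.6900634765625)
```

>>> jog_arm(
  deltas=".7 .06 0 0 0 0;.5 .04 0 0 0 0;.25 .02 0 0 0 0;.2 .02 0 0 0 0;0 0 0 0 0 0",
)

```text
time: 16.88
eef_pos: [0.5859, 0.2216, 0.1095]
tcp_rot: [0.675, 0.738, -0.007, -0.005]
contact_force: [-19.5, -4.0, 13.7]
opening: 0.002
finger_force: 9.9
```

>>> jog_arm(
  deltas="-1 -.09 0 0 0 0;-.5 0 .5 0 0 0;0 0 1 0 0 0;0 0 1 0 0 0",
)

```text
time: 17.38
eef_pos: [0.5625, 0.2204, 0.1615]
tcp_rot: [0.675, 0.738, 0.001, 0.001]
contact_force: [-0.4, 0.2, 0.2]
opening: 0.002
finger_force: 0.0
```

```bash
python3 knob.py
```

```text
((235.0, 207.0), (0.0, 0.0), 0.0)
((359.42132568359375, 276.82586669921875), (17.277965545654297, 9.85798168182373), 32.00538635253906)
knob [0.6128 0.2047 0.1254] 0.01261936552053004 chest x,y 0.037690145809812156 0.1689924462924587 rel pivot 0.052690145809812156 0.060411260342535356
```

>>> jog_arm(
  deltas="-.1 -.933 .4 0 0 -.582;-.1 -.933 .4 0 0 -.582;-.1 -.933 .4 0 0 -.582;-.1 -.933 .4 0 0 -.582;-.1 -.933 .4 0 0 -.582;-.1 -.933 0 0 0 -.582;-.1 -.933 0 0 0 -.582;-.1 -.933 0 0 0 -.582;-.1 -.933 0 0 0 -.582;-.1 -.933 0 0 0 -.582;-.1 -.933 0 0 0 -.582;-.1 -.933 0 0 0 -.582;-.1 -.933 0 0 0 -.582;-.1 -.933 0 0 0 -.582;.29 -.933 0 0 0 -.582;.29 -.933 0 0 0 -.582;.29 -.933 0 0 0 -.582;.29 -.933 0 0 0 -.582;.29 -.933 0 0 0 -.582;.29 -.933 0 0 0 -.582",
)

```text
time: 19.98
eef_pos: [0.5685, -0.1541, 0.1989]
tcp_rot: [0.97, 0.244, 0.0, -0.0]
contact_force: [0.2, -0.3, 0.0]
opening: 0.0
finger_force: 0.0
```

>>> jog_arm(
  deltas=".29 -.933 0 0 0 -.582;.29 -.933 0 0 0 -.582;.29 -.933 0 0 0 -.582;.29 -.933 0 0 0 -.582;.29 -.933 -.4 0 0 -.582;.29 -.933 -.8 0 0 -.582;.29 -.933 -1 0 0 -.582;0 0 0 0 0 0",
  gripper=0.8,
)

```text
time: 20.98
eef_pos: [0.6077, -0.2843, 0.1525]
tcp_rot: [0.999, 0.043, -0.002, -0.001]
contact_force: [0.2, -0.0, 1.0]
opening: 0.8
finger_force: 0.0
```

>>> jog_arm(
  deltas=".1 .03 -1 0 0 0;0 0 -1 0 0 0;0 0 -1 0 0 0;0 0 -1 0 0 0;0 0 -1 0 0 0;0 0 -.5 0 0 0;0 0 0 0 0 0",
)

```text
time: 21.85
eef_pos: [0.6102, -0.2826, 0.0437]
tcp_rot: [0.999, 0.044, -0.001, -0.001]
contact_force: [0.2, 0.3, -0.2]
opening: 0.802
finger_force: 0.0
```

```bash
python3 - <<'E'
from meas import *
s=get_state();print(s['eef_pos'])
a=cv2.resize(S[0][160:235,190:270],(400,375),interpolation=cv2.INTER_NEAREST);b=cv2.resize(T[0][190:265,420:500],(400,375),interpolation=cv2.INTER_NEAREST)
cv2.imwrite('pics/c2.png',np.hstack([a,b]))
E
```

```text
[ 0.61122072 -0.28327304  0.0455886 ]
```

View pics/c2.png

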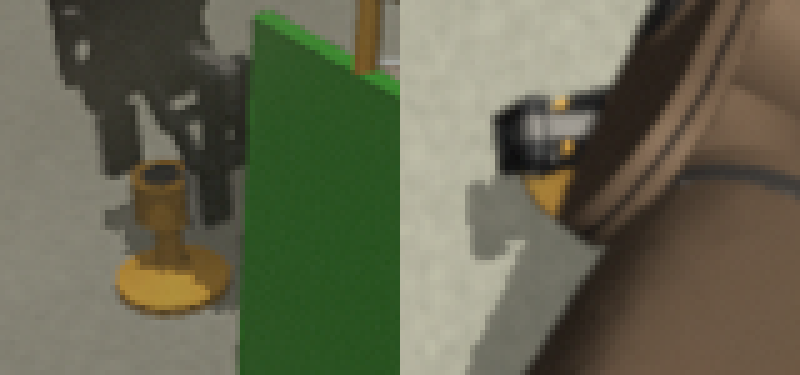

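The fingers straddle the cup of the candlestick, with tips around its mid height (crop y about 175–222 against cup 160–225). I'll go 14 mm lower and grip.

>>> jog_arm(
  deltas="0 0 -.7 0 0 0;0 0 0 0 0 0;0 0 0 0 0 0",
)

```text
time: 22.32
eef_pos: [0.6106, -0.2829, 0.0308]
tcp_rot: [0.999, 0.044, -0.0, -0.0]
contact_force: [0.0, 1.2, -0.1]
opening: 0.8
finger_force: 0.0
```

>>> jog_arm(
  deltas="0 0 0 0 0 0;0 0 0 0 0 0;0 0 0 0 0 0;0 0 0 0 0 0;0 0 0 0 0 0",
  gripper=0,
  squeeze=40,
)

```text
time: 22.95
eef_pos: [0.611, -0.2833, 0.0315]
tcp_rot: [0.999, 0.044, 0.0, 0.0]
contact_force: [-0.6, -1.1, 2.1]
opening: 0.364
finger_force: 39.4
```

>>> jog_arm(
  deltas="0 0 .5 0 0 0;0 0 1 0 0 0;0 0 1 0 0 0;0 0 1 0 0 0;0 0 1 0 0 0;0 0 1 0 0 0;0 0 1 0 0 0;0 0 0 0 0 0",
)

```text
time: 23.95
eef_pos: [0.6119, -0.2837, 0.164]
tcp_rot: [0.999, 0.044, 0.002, 0.001]
contact_force: [0.8, -0.3, -2.1]
opening: 0.362
finger_force: 39.8
```

>>> jog_arm(
  deltas="-.31 .93 .2 0 0 0;-.31 .93 .1 0 0 0;-.31 .93 0 0 0 0;-.31 .93 0 0 0 0;-.31 .93 0 0 0 0;0 .93 0 0 0 0;0 .93 0 0 0 0;0 .93 0 0 0 0;0 .93 0 0 0 0;0 .93 0 0 0 0;0 .93 0 0 0 0;0 .93 0 0 0 0;0 .93 0 0 0 0;0 .93 0 0 0 0;0 0 0 0 0 0;0 0 0 0 0 0",
)

```text
time: 25.95
eef_pos: [0.5798, -0.0227, 0.1669]
tcp_rot: [0.999, 0.045, 0.0, 0.0]
contact_force: [-0.6, 0.2, -1.9]
opening: 0.363
finger_force: 39.9
```

>>> jog_arm(
  deltas="0 0 -1 0 0 0;0 0 -1 0 0 0;0 0 -1 0 0 0;0 0 -1 0 0 0;0 0 -.8 0 0 0;0 0 -.5 0 0 0;0 0 0 0 0 0",
)

```text
time: 26.82
eef_pos: [0.5792, -0.0224, 0.06]
tcp_rot: [0.999, 0.045, -0.001, -0.0]
contact_force: [-0.1, -0.8, -1.2]
opening: 0.362
finger_force: 39.9
```

>>> jog_arm(
  deltas="0 0 -.25 0 0 0;0 0 -.2 0 0 0;0 0 0 0 0 0",
)

```text
time: 27.2
eef_pos: [0.5796, -0.0225, 0.0518]
tcp_rot: [0.999, 0.044, -0.0, -0.0]
contact_force: [0.0, 0.4, -2.3]
opening: 0.359
finger_force: 39.9
```

>>> jog_arm(
  deltas="0 0 -.1 0 0 0;0 0 0 0 0 0;0 0 0 0 0 0",
)

```text
time: 27.58
eef_pos: [0.5802, -0.0227, 0.0514]
tcp_rot: [0.999, 0.045, 0.0, 0.0]
contact_force: [-2.8, -0.2, 5.4]
opening: 0.362
finger_force: 40.4
```

Contact with the floor. Release to about 48 mm and rise.

>>> jog_arm(
  deltas="0 0 0 0 0 0;0 0 0 0 0 0;0 0 0 0 0 0",
  gripper=0.56,
)

```text
time: 27.95
eef_pos: [0.5797, -0.0225, 0.0498]
tcp_rot: [0.999, 0.044, 0.0, -0.0]
contact_force: [0.3, -0.5, 0.6]
opening: 0.564
finger_force: 0.0
```

>>> jog_arm(
  deltas="0 0 .6 0 0 0;0 0 1 0 0 0;0 0 1 0 0 0;0 0 1 0 0 0;0 0 1 0 0 0;0 0 1 0 0 0;-.5 0 1 0 0 0;-.7 0.5 .5 0 0 0;-.5 .9 0 0 0 0;0 .9 0 0 0 0",
)

```text
time: 29.2
eef_pos: [0.5449, 0.0247, 0.1916]
tcp_rot: [0.999, 0.044, -0.0, -0.0]
contact_force: [0.8, 0.5, -0.8]
opening: 0.56
finger_force: 0.0
```

```bash
python3 - <<'E'
from meas import *
np.set_printoptions(precision=4,suppress=True)
for C,r in((T,(300,150,385,275)),(S,(240,180,390,290))):
    k,c=blobs(C,(10,120,60),(28,255,255),r); print([cv2.boundingRect(q) for q in c[:5]])
print('expect rim T',proj(T,[.5806,-.0232,.088]),'S',proj(S,[.5806,-.0232,.088]), 'recess corners',[proj(T,[.5806+a,-.0232+b,.055]).round(0).tolist() for a in(-.042,.042) for b in(-.042,.042)])
cv2.imwrite('pics/p1.png',np.hstack([cv2.resize(S[0][150:320,240:440],(400,340)),cv2.resize(T[0][150:300,220:400],(400,333))[:333] if 0 else cv2.resize(T[0][150:300,220:400],(400,340))]))
E
```

```text
[(300, 170, 54, 9), (300, 224, 3, 10)]
[(320, 254, 19, 26), (323, 239, 14, 13), (294, 275, 12, 15), (250, 245, 10, 14), (301, 180, 6, 17)]
expect rim T [344.5096 229.0421] S [294.5252 230.7239] recess corners [[363.0, 251.0], [323.0, 250.0], [363.0, 211.0], [324.0, 211.0]]
```

View pics/p1.png

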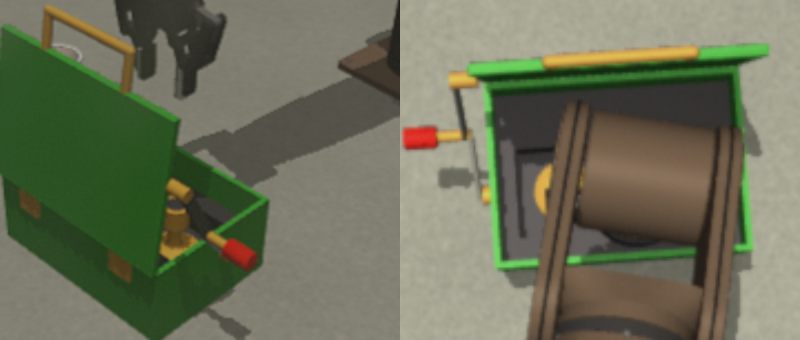

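The top and scene views show the lid still held up, the knob locked and the candlestick in the right recess, hidden under the arm. Now I go round behind the knob.

>>> jog_arm(
  deltas="0 .95 .2 0 0 0;0 .95 .2 0 0 0;0 .95 .2 0 0 0;0 .95 .2 0 0 0;0 .95 0 0 0 0;0 .95 0 0 0 0;0 .95 0 0 0 0;0 .95 0 0 0 0;0 .95 0 0 0 0;0 .95 0 0 0 0;0 .95 0 0 0 0;1 0 0 0 0 0;1 0 0 0 0 0;1 0 0 0 0 0;1 0 0 0 0 0;1 0 0 0 0 0;.2 0 0 0 0 0;0 0 -.5 0 0 0;0 0 0 0 0 0",
  gripper=0,
)

```text
time: 31.68
eef_pos: [0.6482, 0.2326, 0.196]
tcp_rot: [0.999, 0.045, -0.002, 0.0]
contact_force: [-0.3, -0.7, -0.3]
opening: 0.004
finger_force: 0.0
```

```bash
python3 - <<'E'
from meas import *
np.set_printoptions(precision=4,suppress=True)
print(get_state()['eef_pos'])
k,c=blobs(T,(10,100,40),(28,255,255),(262,192,378,265))
for q in c[:4]: print(cv2.boundingRect(q),cv2.contourArea(q))
k,c=blobs(T,(10,100,40),(28,255,255),(430,190,500,250));print(len(c))
h=cv2.cvtColor(T[0],cv2.COLOR_BGR2HSV)
print('twin exp',proj(T,[.5706,.0863,.088]),'foot',proj(T,[.5706,.0863,.027]),'cand foot',proj(T,[.5806,-.0232,.027]))
for n in (T,'t'),(S,'s'): pass
k,c=blobs(T,(0,0,150),(180,60,255),(440,260,500,320)); print('cup',[cv2.boundingRect(q) for q in c[:2]])
E
```

```text
[0.6489 0.2326 0.1974]
(280, 220, 28, 29) 574.5
(328, 219, 28, 28) 569.0
0
twin exp [291.7071 232.8609] foot [292.2609 235.4329] cand foot [342.2872 231.8078]
cup [(440, 260, 60, 60)]
```

>>> jog_arm(
  deltas="0 .07 -1 0 0 0;0 .07 -1 0 0 0;0 0 -1 0 0 0;0 0 -1 0 0 0;-.4 -.04 0 0 0 0;-.4 -.04 0 0 0 0;-.3 -.03 0 0 0 0;-.25 -.02 0 0 0 0;-.25 -.02 0 0 0 0;-.25 -.02 .1 0 0 0;0 0 0 0 0 0",
)

```text
time: 33.15
eef_pos: [0.6144, 0.2314, 0.1219]
tcp_rot: [0.999, 0.044, 0.003, 0.0]
contact_force: [4.6, -0.6, 3.4]
opening: -0.0
finger_force: 2.0
```

```bash
python3 knob.py
```

```text
None
((357.5, 268.0), (1.0, 4.0), 0.0)
```

>>> jog_arm(
  deltas="-.25 -.02 .1 0 0 0;-.25 -.02 .1 0 0 0;-.25 -.02 .1 0 0 0;-.25 -.02 .1 0 0 0;-.25 -.02 .05 0 0 0;-.25 -.02 0 0 0 0;0 0 0 0 0 0",
)

```text
time: 34.12
eef_pos: [0.5813, 0.2296, 0.1282]
tcp_rot: [0.999, 0.044, -0.001, -0.0]
contact_force: [1.1, -0.3, 0.5]
opening: -0.0
finger_force: 0.4
```

>>> jog_arm(
  deltas="1 .1 0 0 0 0;.5 .5 0 0 0 0;0 .5 1 0 0 0;0 0 1 0 0 0;0 0 1 0 0 0;0 0 1 0 0 0",
)

```text
time: 34.88
eef_pos: [0.6127, 0.2515, 0.2114]
tcp_rot: [0.999, 0.044, 0.001, -0.0]
contact_force: [0.7, -0.5, -0.1]
opening: 0.002
finger_force: 0.0
```

```bash
python3 knob.py
```

```text
((228.5, 233.5), (9.0, 15.0), 90.0)
((376.1922912597656, 258.4615173339844), (16.91835594177246, 9.984603881835938), 33.690067291259766)
knob [0.5626 0.2078 0.145 ] 0.0024182436682547138 chest x,y -0.012061536072066802 0.17662147941877904 rel pivot 0.002938463927933198 0.08001280693022866
```

```bash
python3 - <<'E'
from meas import *
np.set_printoptions(precision=4,suppress=True)
k,c=blobs(T,(10,100,60),(28,255,255),(255,130,400,225)); kt=k
for q in c[:4]: print(cv2.boundingRect(q),cv2.contourArea(q),cv2.minAreaRect(q))
k,c=blobs(S,(10,100,60),(28,255,255),(230,100,380,240))
for q in c[:3]: print('S',cv2.boundingRect(q),cv2.approxPolyDP(q,3,True)[:,0].tolist())
def H(t): return np.array([.675,.0406,.095])+(-.208*np.cos(t)+.005*np.sin(t))*np.array([.996,.09,0])+[0,0,.208*np.sin(t)+.005*np.cos(t)]
ey=np.array([-.09,.996,0])*.055
for t in(1.1,1.15,1.2,1.25,1.3): h=H(t);print(t,h,[proj(C,h+s*ey).round(1).tolist() for C in(T,S) for s in(1,-1)])
E
```

```text
(285, 192, 72, 15) 391.0 ((320.4324035644531, 199.6482391357422), (10.569937705993652, 71.17302703857422), 85.46223449707031)
(331, 219, 22, 6) 80.0 ((341.5, 221.5), (5.0, 21.0), 90.0)
(285, 221, 19, 4) 41.0 ((294.0, 222.5), (3.0, 18.0), 90.0)
S (275, 150, 50, 43) [[281, 150], [275, 171], [284, 155], [319, 173], [314, 191], [318, 192], [323, 170]]
S (230, 100, 12, 10) [[230, 100], [230, 109], [241, 107], [240, 100]]
S (331, 237, 8, 3) [[331, 239], [338, 239]]
1.1 [0.5855 0.0325 0.2826] [[289.0, 216.5], [353.1, 212.0], [330.2, 173.4], [290.0, 153.7]]
1.15 [0.5949 0.0334 0.2869] [[288.5, 210.7], [352.9, 206.2], [326.8, 173.1], [286.4, 153.3]]
1.2 [0.6046 0.0342 0.2907] [[288.1, 204.7], [352.7, 200.2], [323.2, 173.1], [282.7, 153.1]]
1.25 [0.6144 0.0351 0.294 ] [[287.6, 198.7], [352.4, 194.2], [319.5, 173.3], [278.9, 153.1]]
1.3 [0.6244 0.036  0.2968] [[287.1, 192.5], [352.1, 188.0], [315.7, 173.8], [275.0, 153.5]]
```

>>> jog_arm(
  deltas="-.05 0 1 0 0 .982;-.05 0 1 0 0 .982;-.05 0 1 0 0 .982;-.05 0 1 0 0 .982;-.05 -.905 1 0 0 .982;-.05 -.905 1 0 0 .982;0 -.905 .4 0 0 .982;0 -.905 0 0 0 .982;0 -.905 0 0 0 .982;0 -.905 0 0 0 .982;0 -.905 0 0 0 .982;0 -.905 0 0 0 .982;0 -.905 0 0 0 .982;0 -.905 0 0 0 .982;0 -.905 0 0 0 .982;0 -.905 0 0 0 .982;0 0 0 0 0 0",
  gripper=0.4,
)

```text
time: 37.2
eef_pos: [0.6062, 0.0333, 0.3354]
tcp_rot: [0.676, 0.737, -0.001, -0.001]
contact_force: [0.8, 0.8, 0.5]
opening: 0.401
finger_force: 0.0
```

>>> jog_arm(
  deltas="0 .05 -1 0 0 0;0 0 -1 0 0 0;0 0 -.9 0 0 0;0 0 0 0 0 0",
)

```text
time: 37.7
eef_pos: [0.6053, 0.0358, 0.2755]
tcp_rot: [0.675, 0.738, -0.002, -0.002]
contact_force: [-0.4, 0.0, 0.3]
opening: 0.398
finger_force: 0.0
```

>>> jog_arm(
  deltas="0 0 0 0 0 0;0 0 0 0 0 0;0 0 0 0 0 0;0 0 0 0 0 0",
  gripper=0,
  squeeze=30,
)

```text
time: 38.2
eef_pos: [0.607, 0.0353, 0.2799]
tcp_rot: [0.675, 0.738, 0.001, 0.001]
contact_force: [-1.0, 0.7, 2.4]
opening: 0.101
finger_force: 29.6
```

```bash
python3 - <<'E'
import numpy as np
n=40
def f(t): return np.array([-.208*np.cos(t)+.005*np.sin(t),.208*np.sin(t)+.005*np.cos(t)])
t=np.linspace(1.21,0,n+1);d=np.diff([f(a) for a in t],axis=0)/.02
r=[f"{a*.996:.2f} {a*.09:.2f} {b:.2f} 0 0 0" for a,b in d]
print(';'.join(r[:20]));print(';'.join(r[20:]))
print(f(0)-f(1.21))
E
```

```text
-0.29 -0.03 -0.11 0 0 0;-0.29 -0.03 -0.12 0 0 0;-0.29 -0.03 -0.13 0 0 0;-0.28 -0.03 -0.13 0 0 0;-0.28 -0.03 -0.14 0 0 0;-0.27 -0.02 -0.15 0 0 0;-0.27 -0.02 -0.16 0 0 0;-0.26 -0.02 -0.17 0 0 0;-0.26 -0.02 -0.18 0 0 0;-0.25 -0.02 -0.18 0 0 0;-0.25 -0.02 -0.19 0 0 0;-0.24 -0.02 -0.20 0 0 0;-0.24 -0.02 -0.21 0 0 0;-0.23 -0.02 -0.21 0 0 0;-0.22 -0.02 -0.22 0 0 0;-0.22 -0.02 -0.23 0 0 0;-0.21 -0.02 -0.23 0 0 0;-0.20 -0.02 -0.24 0 0 0;-0.20 -0.02 -0.25 0 0 0;-0.19 -0.02 -0.25 0 0 0
-0.18 -0.02 -0.26 0 0 0;-0.17 -0.02 -0.26 0 0 0;-0.16 -0.01 -0.27 0 0 0;-0.16 -0.01 -0.27 0 0 0;-0.15 -0.01 -0.28 0 0 0;-0.14 -0.01 -0.28 0 0 0;-0.13 -0.01 -0.29 0 0 0;-0.12 -0.01 -0.29 0 0 0;-0.11 -0.01 -0.29 0 0 0;-0.11 -0.01 -0.30 0 0 0;-0.10 -0.01 -0.30 0 0 0;-0.09 -0.01 -0.30 0 0 0;-0.08 -0.01 -0.30 0 0 0;-0.07 -0.01 -0.31 0 0 0;-0.06 -0.01 -0.31 0 0 0;-0.05 -0.00 -0.31 0 0 0;-0.04 -0.00 -0.31 0 0 0;-0.03 -0.00 -0.31 0 0 0;-0.02 -0.00 -0.31 0 0 0;-0.01 -0.00 -0.31 0 0 0
[-0.13925004 -0.19137323]
```

>>> jog_arm(
  deltas="-0.29 -0.03 -0.11 0 0 0;-0.29 -0.03 -0.12 0 0 0;-0.29 -0.03 -0.13 0 0 0;-0.28 -0.03 -0.13 0 0 0;-0.28 -0.03 -0.14 0 0 0;-0.27 -0.02 -0.15 0 0 0;-0.27 -0.02 -0.16 0 0 0;-0.26 -0.02 -0.17 0 0 0;-0.26 -0.02 -0.18 0 0 0;-0.25 -0.02 -0.18 0 0 0;-0.25 -0.02 -0.19 0 0 0;-0.24 -0.02 -0.20 0 0 0;-0.24 -0.02 -0.21 0 0 0;-0.23 -0.02 -0.21 0 0 0;-0.22 -0.02 -0.22 0 0 0;-0.22 -0.02 -0.23 0 0 0;-0.21 -0.02 -0.23 0 0 0;-0.20 -0.02 -0.24 0 0 0;-0.20 -0.02 -0.25 0 0 0;-0.19 -0.02 -0.25 0 0 0",
)

```text
time: 40.7
eef_pos: [0.5076, 0.0263, 0.2045]
tcp_rot: [0.675, 0.738, 0.0, -0.0]
contact_force: [0.3, 3.9, 0.0]
opening: 0.102
finger_force: 29.9
```

>>> jog_arm(
  deltas="-0.18 -0.02 -0.26 0 0 0;-0.17 -0.02 -0.26 0 0 0;-0.16 -0.01 -0.27 0 0 0;-0.16 -0.01 -0.27 0 0 0;-0.15 -0.01 -0.28 0 0 0;-0.14 -0.01 -0.28 0 0 0;-0.13 -0.01 -0.29 0 0 0;-0.12 -0.01 -0.29 0 0 0;-0.11 -0.01 -0.29 0 0 0;-0.11 -0.01 -0.30 0 0 0;-0.10 -0.01 -0.30 0 0 0;-0.09 -0.01 -0.30 0 0 0;-0.08 -0.01 -0.30 0 0 0;-0.07 -0.01 -0.31 0 0 0;-0.06 -0.01 -0.31 0 0 0;-0.05 -0.00 -0.31 0 0 0;-0.04 -0.00 -0.31 0 0 0;-0.03 -0.00 -0.31 0 0 0",
)

```text
time: 42.95
eef_pos: [0.4692, 0.0227, 0.0999]
tcp_rot: [0.675, 0.738, 0.0, 0.001]
contact_force: [2.4, 0.5, -0.7]
opening: 0.098
finger_force: 29.3
```

>>> jog_arm(
  deltas="-.02 0 -.3 0 0 0;-.01 0 -.2 0 0 0;0 0 -.1 0 0 0;0 0 0 0 0 0",
)

```text
time: 43.45
eef_pos: [0.4687, 0.0226, 0.0894]
tcp_rot: [0.675, 0.738, -0.0, 0.0]
contact_force: [0.5, 1.0, 6.8]
opening: 0.096
finger_force: 29.9
```

Upward force of 6.8 N, so the lid is seated. Release, retreat and check.

>>> jog_arm(
  deltas="0 0 -.1 0 0 0;0 0 0 0 0 0;0 0 0 0 0 0;0 0 0 0 0 0",
  gripper=0.4,
)

```text
time: 43.95
eef_pos: [0.4679, 0.0229, 0.0858]
tcp_rot: [0.675, 0.738, -0.0, -0.0]
contact_force: [-0.0, -0.3, -0.6]
opening: 0.402
finger_force: 0.0
```

>>> jog_arm(
  deltas="0 0 .5 0 0 0;0 0 1 0 0 0;0 0 1 0 0 0;0 0 1 0 0 0;0 0 1 0 0 0;0 0 1 0 0 0;0 0 1 0 0 0;0 .5 1 0 0 0;0 1 0 0 0 0;0 1 0 0 0 0;0 1 0 0 0 0;0 1 0 0 0 0;0 1 0 0 0 0;0 1 0 0 0 0;0 1 0 0 0 0;0 1 0 0 0 0;0 0 0 0 0 0",
)

```text
time: 46.08
eef_pos: [0.4682, 0.1936, 0.2368]
tcp_rot: [0.674, 0.739, 0.0, 0.0]
contact_force: [-0.1, -0.3, -1.7]
opening: 0.399
finger_force: 0.0
```

```bash
python3 - <<'E'
from meas import *
np.set_printoptions(precision=4,suppress=True)
k,c=blobs(S,(40,80,90),(85,255,255),(200,180,420,330)); print('scene lid',cv2.approxPolyDP(cv2.convexHull(c[0]),5,True)[:,0].tolist(),'was 241,230 297,202 374,246 318,283')
k,c=blobs(S,(10,120,60),(28,255,255),(312,200,370,238)); print('hanS',cv2.boundingRect(c[0]),'was 316,206,49,28')
for C,r in((T,(180,150,300,320)),(S,(300,150,480,330))):
    k,c=blobs(C,(0,180,80),(6,255,255),r);print(cv2.minAreaRect(c[0]) if c else None)
print('was 235.5,273 / 396.8,264.9')
A=cv2.imread('pics/scene0.png');B=cv2.imread('pics/top0.png')
d=lambda a,b,r:np.abs(a[r[1]:r[3],r[0]:r[2]].astype(int)-b[r[1]:r[3],r[0]:r[2]]).mean()
print('cup S',d(A,S[0],(250,168,288,205)),'vase S',d(A,S[0],(440,275,505,370)),'cup T',d(B,T[0],(445,265,495,315)),get_state()['eef_pos'],get_state()['time'])
E
```

```text
scene lid [[241, 230], [297, 202], [374, 246], [318, 283]] was 241,230 297,202 374,246 318,283
hanS (316, 206, 49, 28) was 316,206,49,28
None
((396.9615173339844, 264.80767822265625), (14.699554443359375, 8.043152809143066), 33.690067291259766)
was 235.5,273 / 396.8,264.9
cup S 5.234708392603129 vase S 4.42331983805668 cup T 11.850933333333334 [0.4683 0.1926 0.2365] 46.175
```

```bash
python3 - <<'E'
from meas import *
A=cv2.imread('pics/scene0.png');B=cv2.imread('pics/top0.png')
for a,b,r in((B,T[0],(435,255,505,325)),(A,S[0],(245,165,292,207)),(A,S[0],(440,275,505,370))):
    f=lambda m:np.float32(cv2.cvtColor(m,cv2.COLOR_BGR2GRAY)[r[1]:r[3],r[0]:r[2]])
    print(cv2.phaseCorrelate(f(a),f(b),cv2.createHanningWindow((r[2]-r[0],r[3]-r[1]),cv2.CV_32F)))
E
```

```text
((-0.028043262629999788, -0.03751435429364136), 0.9855414115720325)
((-0.0029533797424932118, 0.47435551433478906), 1.0095409088664584)
((-0.02785654206780208, -0.011142962132190348), 0.9808656407727135)
```

```bash
python3 -c "
from plant import ctrl; print(ctrl.sign_off())"
```

```text
the job is handed in; nothing more can be done
None
```

The job is handed in after about 46 s: I raised and locked the lid, stood the candlestick upright in the empty recess, then broke the stay's knee and lowered the lid by its handle until fully shut, with the cup and vase unmoved; no verdict was returned.

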